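# Lock the pulley on its axle with the push-on clip

### The job

The pulley on the upright axle of the grey stand still has to be locked on: do it with the larger of the two white plastic axle clips. Take that clip by its upright tab and push it sideways, open end first, into the groove just above the pulley until it snaps fully home round the axle, then let go. Leave the smaller clip where it lies.

Things in the scene. Friction and masses are not known exactly. Their poses are not given: they have to be found in the camera images.
- big_clip_tab (a point): Grip point on the upright tab of the larger white axle clip, a flat U lying on the bench: 7 mm thick, 75 mm long, 53 mm wide, about 50 g. The tab, at its closed end, is 18 mm along x, 14 mm across y, its top 41 mm above the clip's underside; this point is at its middle, 30 mm above the underside. x points level from tab to open mouth, z up. Take it across y from above.
- big_clip_throat (a point): Where the axle sits in the larger clip when home: 37 mm ahead (+x) of the tab point, 3.5 mm above the underside; same axes. Throat 26 mm wide; 11 mm ahead of it two springy arms narrow to 20 mm, then flare to a 44 mm mouth, tips 28 mm ahead. The arms give way at a few newtons (under 10) and snap shut behind the axle; then the clip stops hard.
- groove (a point): On the upright axle's axis where a seated clip's throat point lies: 53.5 mm above the bench, 3.5 mm above the black pulley's flat top (90 mm across). The groove starts at that top, 24 mm in diameter, 13 mm high; above it the axle's head, 32 mm across, 12 mm high. Clip enters from any side, level, its underside 0 to 6 mm above the pulley, and may rest on it. Base 120 x 120 x 18 mm, fixed.
- small_clip_tab (a point): Grip point on the tab of the smaller clip, same shape at 0.62 of the size (46 mm long, tab top 25 mm above the bench, this point 18.6 mm above it). It does not fit this axle: leave it where it lies.
There are look-alikes about, which are no part of the job. What is shaped like the part that bears big_clip_tab but green is not meant.

How it is judged (in metres and radians):
At the end, for the whole second after the job is handed in: The larger clip is snapped fully home in the groove: its throat centre within 5 mm of the axle's axis, within the groove's height (4 mm below to 8 mm above the groove point), level within 0.2 rad, released and at rest (horizontal distance between big_clip_throat and groove below 0.005 m and z of big_clip_throat in the frame of groove between -0.004 and 0.008 m and angle between big_clip_throat's own z axis and vertical below 0.2 rad and linear speed of big_clip below 0.02 m/s); the robot touches nothing.
It fails at once if the smaller clip is moved by more than 20 mm (distance of small_clip_tab from where it was at the start of the episode above 0.02 m).
It also fails if it takes over 38 s, if anything falls off the work surface, if the arm or the gripper's body presses on something with over 40 N, if the wrist force passes 120 N, or if a joint passes its speed limit or range.

### The arm

A 6-joint arm with a two-finger parallel gripper is mounted at the origin on the work surface. World frame = base frame: x ahead of the robot, y to its left, z up, the work surface at z = 0. Lengths are in m, angles in degrees, forces in N, time in s.
With the tool pointing down it reaches from about 0.4 to 0.825 m from the base axis. Payload 7 kg.
Tool frame: the origin (TCP) lies on the front face of the gripper's body, between the roots of the fingers; the fingertips stand 66 mm ahead of it and the grasp point (between the pads) lies 47 mm ahead of it; z points along the fingers, y is the line along which they close (so a half turn about z gives the same grasp; the last joint's range is limited). The gripper opens to 88 mm and grips with 3 to 60 N. Pads are 19 mm wide; open, the fingers measure 130 mm over their backs; the gripper's body (78 mm by 193 mm) begins 47 mm behind the grasp point.
Start: joints at [93.341, 20.546, 0.682, 0, -70.136, -16.507], TCP at [0.154, 0.657, 0.292] pointing down, gripper open.
Joint ranges: [-176.03, 176.03], [-82.01, 121.73], [-58.28, 71.71], [-173.87, 95.51], [-174.79, -0.11], [-173.66, 173.66]. Speed limits (degrees/s): [136.94, 136.94, 172.46, 180, 180, 180].

### API

Orientations are given as [roll, pitch, yaw] about the fixed x, y, z axes, in that order (R = Rz(yaw) Ry(pitch) Rx(roll)).
In Python, from plant import ctrl gives the robot as it stands.
- The arm moves only by the tool send_rows, never from a script. Its argument "deltas" is a list of rows, each a list of 2 entries, a list of its own where there are three numbers: the shift along the tool's x, y, z each as a share of 800 mm, from -1 to 1, then the turn about the tool's z as a share of 90 degrees, from -1 to 1. A call has exactly 5 rows; each row is the pose to reach, as a shift and turn from the pose commanded when the call began, along the tool's axes at that moment; what a row does not reach only later rows make up. A row lasts 1/12 s, in which the tool goes at most 41.7 mm and 7.16 degrees, less where a joint would pass 70% of its speed; a pose out of reach is approached as far as the arm can. A call with a number of a shift or a turn outside -1 to 1 is refused whole. A call with a gripper value outside its range is refused whole. "gripper" is the opening, from 0 (shut) to 1 (fully open), set as the call begins (left out, the last holds). The fingers move at their own pace and stop on an object; the grip force is fixed at half the most. Time passes only in rows, so rows that repeat a pose let the fingers close, or fill a call up. It gives the time, the measured TCP pose, the force, the opening and the grip force at its end, in the units of the state.
- ctrl.get_obs(): the state, without advancing time (a new reading comes with each control period).
- ctrl.snapshot(name): name is "scene" or "top" or "wrist"; returns a dict with "color" (400x640x3 uint8, red, green, blue), "vertical_fov" (degrees; the focal length in pixels is half the picture's height over the tangent of half this angle, whatever the lens; pixels are square), "cx", "cy" (the principal point, pixels), "rvec" (rotation vector, rad) and "tvec" (3), from world to camera coordinates, as OpenCV has them. Camera axes: x right, y down, z forward; pixel columns grow to the right and rows downward; lengths in m; the calibration is good to about 2 mm. A picture is of the moment at which its call begins. There is no depth.
- ctrl.close_job(): hands the job in; it is judged then, once.
Trained networks look in a picture, given as the dict that the camera call returned (one of the last four; its "shot" number tells which), for a name from the list of things; names that differ only in an ending like _2 or _b are one class to them, and where a whole thing is asked for, a point or a joint stands for the part that bears it (a point fixed in the world has none). Each returns a list of dicts, best first, with "conf" (0 to 1); they miss things now and then, are a little off and sometimes report something else, mostly with a low value. They report only what shows in the picture. A call takes as long as a camera call. They do not tell look-alikes from the thing itself.
- ctrl.boxes_of(picture, thing): "xy" ([column, row] as shares, 0 to 1, of the picture: columns of its width, rows of its height, amid what is visible of it).
- ctrl.cut_out(picture, thing): "pixels" (400x640 bool, what is visible of it) and "xy" ([column, row] as shares, 0 to 1, of the picture: columns of its width, rows of its height, amid what is visible of it).
The state is a dict: "clock": time; "joint_pos": joint angles; "qvel": joint speeds; "tau": joint torques, N m; "tool_pos": TCP position; "orientation": TCP orientation; "force": force on the tool from outside, world axes, zero at the start; "moment": the same for the moment, N m; "opening": finger opening in m; "gripper_force": force on a finger pad.
Only numpy, scipy, OpenCV 4.12 (cv2) and the standard library are available. Lean on these libraries where they do the work, as an engineer would, in place of code of your own. Each camera call takes 0.05 s, during which the arm holds its last target. There are 200 camera calls.

## Working session

There is one attempt and no reset: what is moved stays moved. The work goes in short steps, Python scripts to look and compute and a tool call to move; the robot and the scene stay as the last step left them, time stands still between calls to the robot, and variables do not carry over. Pictures are saved under pics/ and viewed, at most 10 in all, crops included, and the job is handed in when it is done.

Besides the shell and the picture viewer there is one more tool, called after "Emit:" as name([rows], argument=value, ...), one row to a line, values as JSON. send_rows: Moves the arm, as the interface text tells. Shift numbers are shares of 800 mm and turn numbers shares of 90 degrees, none past 1 either way. Its arguments: {"type":"object","properties":{"deltas":{"type":"array","items":{"type":"array"}},"gripper":{"type":"number"}},"required":["deltas"]}

```bash
mkdir -p pics; cat > h.py <<'E'
import numpy as np,cv2
from plant import ctrl
def cam(s):
    f=200/np.tan(np.radians(s["vertical_fov"])/2)
    R=cv2.Rodrigues(np.array(s["rvec"],float))[0];t=np.array(s["tvec"],float).ravel()
    return f,R,t
def ray(s,uv,z):
    f,R,t=cam(s);d=R.T@np.array([(uv[0]-s["cx"])/f,(uv[1]-s["cy"])/f,1]);c=-R.T@t
    return c+d*(z-c[2])/d[2]
def proj(s,p):
    f,R,t=cam(s);q=R@np.array(p)+t;return np.array([s["cx"]+f*q[0]/q[2],s["cy"]+f*q[1]/q[2]])
def save(s,n,box=None,k=1):
    im=s["color"][:,:,::-1]
    if box: im=im[box[1]:box[3],box[0]:box[2]]
    cv2.imwrite("pics/"+n,cv2.resize(im,None,fx=k,fy=k,interpolation=cv2.INTER_CUBIC))
E
python3 - <<'E'
from h import *
o=ctrl.get_obs();print(o)
ims=[]
for n,z in (("scene",0),("top",0)):
    s=ctrl.snapshot(n);save(s,n+"1.png")
    print(n,-cam(s)[1].T@cam(s)[2])
    for th,h in (("big_clip_tab",.03),("big_clip_throat",.0035),("groove",.0535),("small_clip_tab",.0186)):
        for d in ctrl.boxes_of(s,th):
            uv=np.array(d["xy"])*[640,400];print(th,d["conf"],uv.round(1),ray(s,uv,h).round(4))
    np.save(n+".npy",s,allow_pickle=True)
E
```

```text
{'clock': 0.0, 'joint_pos': array([ 9.33420778e+01,  2.05915258e+01,  6.34838842e-01, -2.25466408e-02,
       -7.01327708e+01, -1.65077420e+01]), 'qvel': array([-0.08618918,  0.1186233 , -0.07477559, -0.03598145,  0.01532599,
       -0.04709451]), 'tau': array([ 6.34057469e-04, -5.82718027e+01,  2.93066901e+01,  6.99789271e+00,
        7.08003514e-03, -1.44859014e-04]), 'tool_pos': array([0.15364984, 0.65690688, 0.29122201]), 'orientation': array([ 1.79908206e+02, -5.10016496e-03, -1.31733390e+01]), 'force': array([-0.54846538,  0.47815771, -0.09156993]), 'moment': array([-0.006694  ,  0.01898562, -0.02764498]), 'gripper_force': 0.0, 'opening': 0.08730553354354063}
scene [0.93299428 0.6049552  0.53834308]
big_clip_tab 0.95 [324.5 272.3] [0.6462 0.1946 0.03  ]
big_clip_tab 0.7 [335.4 226.6] [0.5572 0.1053 0.03  ]
big_clip_tab 0.66 [366.5 208.4] [0.4687 0.0943 0.03  ]
big_clip_throat 0.93 [336.5 229.7] [0.5417 0.0886 0.0035]
big_clip_throat 0.68 [364.5 206.8] [0.4443 0.0605 0.0035]
big_clip_throat 0.58 [322.5 268.6] [0.6288 0.1634 0.0035]
groove 0.97 [255.2 197.6] [ 0.6542 -0.0437  0.0535]
small_clip_tab 0.69 [385.8 267.4] [0.5435 0.2381 0.0186]
top [0.49098295 0.03088122 0.72985665]
big_clip_tab 0.83 [312.6 247.3] [0.4545 0.0688 0.03  ]
big_clip_tab 0.68 [253.1 146. ] [0.6345 0.1698 0.03  ]
big_clip_tab 0.57 [300.1 196.6] [0.5429 0.0886 0.03  ]
big_clip_throat 0.87 [314.1 254.2] [0.4408 0.0677 0.0035]
big_clip_throat 0.81 [254.9 142.7] [0.6459 0.1717 0.0035]
big_clip_throat 0.65 [304.7 195.8] [0.5461 0.0824 0.0035]
groove 0.68 [404.5 143.1] [ 0.6271 -0.0915  0.0535]
small_clip_tab 0.5 [225.5 203.3] [0.5352 0.2228 0.0186]
```

View pics/scene1.png

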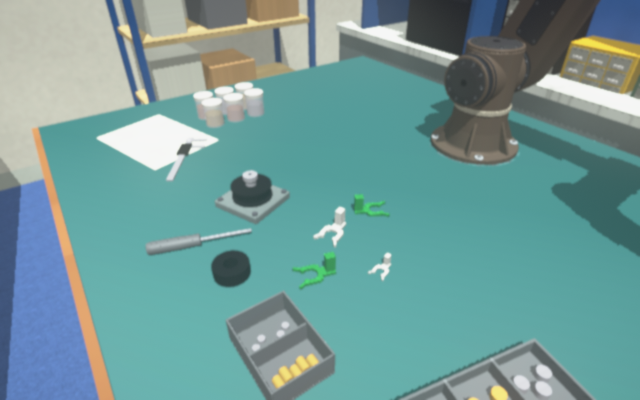

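View pics/top1.png

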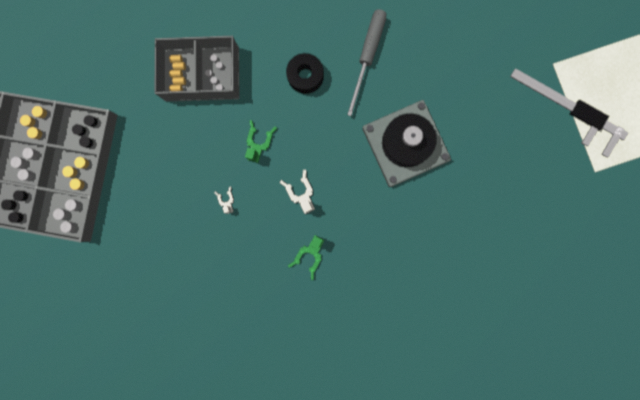

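The scene picture shows the large white clip at (335,227), the small white one at (383,265) and green look-alikes at (370,207) and (320,270). In the top view these are at (301,193), (226,201), (313,256) and (259,141), and the axle head is at (413,135). I choose the large white clip and check it in a crop.

```bash
python3 - <<'E'
from h import *
t=np.load("top.npy",allow_pickle=True).item();s=np.load("scene.npy",allow_pickle=True).item()
a=cv2.resize(t["color"][160:225,265:345],None,fx=5,fy=5,interpolation=cv2.INTER_CUBIC)
b=cv2.resize(s["color"][195:260,300:380],None,fx=5,fy=5,interpolation=cv2.INTER_CUBIC)
c=cv2.resize(t["color"][100:165,370:450],None,fx=5,fy=5,interpolation=cv2.INTER_CUBIC)
d=cv2.resize(s["color"][160:225,210:290],None,fx=5,fy=5,interpolation=cv2.INTER_CUBIC)
cv2.imwrite("pics/crop1.png",cv2.resize(np.vstack([np.hstack([a,b]),np.hstack([c,d])])[:,:,::-1],(738,600)))
# silhouette fit of big clip: white mask in both views, model = convex boxes
E
```

```text
(no output)
```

View pics/crop1.png

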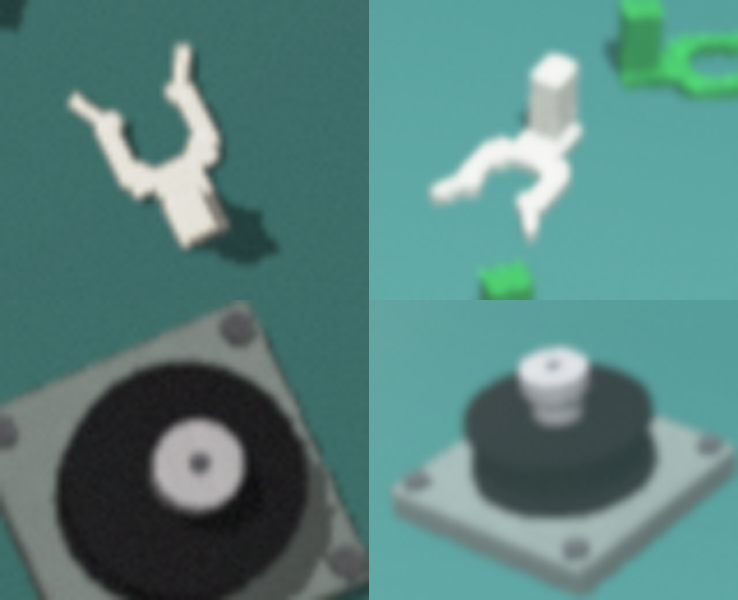

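The crop shows the large white clip with its tab at lower right and its mouth to the upper left (top-view crop: tab top about (194,206), tips about (73,100) and (183,45)). The axle head centre is at (198,464) in the crop.

```bash
python3 - <<'E'
from h import *
t=np.load("top.npy",allow_pickle=True).item();s=np.load("scene.npy",allow_pickle=True).item()
k=4.6125;T=lambda x,y:(265+x/k,160+y/k);S=lambda x,y:(300+(x-369)/k,195+y/k)
print("tab",ray(t,T(194,206),.041),ray(s,S(553,70),.041))
tips=[ray(t,T(73,100),.0035),ray(t,T(183,45),.0035)]
tipS=[ray(s,S(437,194),.0035),ray(s,S(531,236),.0035)]
print("tips",tips,tipS)
for tb,tp in ((ray(t,T(194,206),.041),tips),(ray(s,S(553,70),.041),tipS)):
    d=(sum(tp)/2-tb)[:2];print("len",np.linalg.norm(d),"yaw",np.degrees(np.arctan2(d[1],d[0])))
print("head",ray(t,(370+198/k,100+164/k),.075),ray(s,(210+184/k,160+66/k),.075))
E
```

```text
tab [0.52792369 0.07602954 0.041     ] [0.52673542 0.07889185 0.041     ]
tips [array([0.5729033, 0.1253055, 0.0035   ]), array([0.59351286, 0.0814921 , 0.0035    ])] [array([0.59114693, 0.08211683, 0.0035    ]), array([0.57382254, 0.12749636, 0.0035    ])]
len 0.06168825099046545 yaw 26.338315278294868
len 0.061478124166369275 yaw 24.93109420618252
head [ 0.63482523 -0.10179385  0.075     ] [ 0.63562793 -0.09998927  0.075     ]
```

Both cameras agree: tab at (0.5275, 0.077), clip heading about 25.5°, groove at (0.635, -0.101). Next I move over towards the clip.

Emit:
send_rows([
  [[0.036,0.035,0],-0.07],
  [[0.072,0.07,0],-0.14],
  [[0.108,0.104,0],-0.21],
  [[0.144,0.139,0],-0.28],
  [[0.18,0.174,0],-0.35],
], gripper=0.6)

```text
clock: 0.92
tool_pos: [0.2629, 0.4872, 0.2922]
orientation: [-180.0, -0.0, 18.7]
force: [1.6, 0.1, 0.0]
opening: 0.0598
gripper_force: 0.0
```

Emit:
send_rows([
  [[0.0127,0.0496,0],-0.04],
  [[0.0254,0.099,0],-0.08],
  [[0.038,0.149,0],-0.08],
  [[0.051,0.198,0],-0.08],
  [[0.0635,0.248,0],-0.08],
])

```text
clock: 1.33
tool_pos: [0.3735, 0.3148, 0.2926]
orientation: [-180.0, -0.1, 25.6]
force: [1.2, 1.0, 0.1]
opening: 0.0522
gripper_force: 0.0
```

```bash
cat > go.py <<'E'
import sys
from h import *
o=ctrl.get_obs();p=o["tool_pos"];y=np.radians(o["orientation"][2])
g=np.array(eval(sys.argv[1]))-p
print(p,o["orientation"],"shares",np.round(np.array([g[0]*np.cos(y)+g[1]*np.sin(y),g[0]*np.sin(y)-g[1]*np.cos(y),-g[2]])/.8,4))
E
python3 go.py "[.5275,.077,.25]"
```

```text
[0.3734963  0.31482189 0.29262434] [-1.79962109e+02 -5.34940332e-02  2.55660606e+01] shares [0.0454 0.3512 0.0533]
```

Emit:
send_rows([
  [[0.006,0.048,0.007],0],
  [[0.012,0.096,0.014],0],
  [[0.019,0.144,0.021],0],
  [[0.025,0.192,0.028],0],
  [[0.031,0.24,0.036],0],
])

```text
clock: 1.75
tool_pos: [0.4788, 0.1523, 0.2638]
orientation: [-180.0, -0.1, 25.6]
force: [0.5, -0.3, -1.1]
opening: 0.0521
gripper_force: 0.0
```

Emit:
send_rows([
  [[0.006,0.045,0.007],0],
  [[0.011,0.075,0.014],0],
  [[0.014,0.09,0.017],0],
  [[0.014,0.09,0.017],0],
  [[0.014,0.09,0.017],0],
])

```text
clock: 2.17
tool_pos: [0.5192, 0.0935, 0.2496]
orientation: [-180.0, 0.0, 25.4]
force: [-0.4, 0.7, 0.1]
opening: 0.0528
gripper_force: 0.0
```

```bash
python3 go.py "[.5275,.077,.18]"; python3 - <<'E'
from h import *
s=ctrl.snapshot("wrist");np.save("w1.npy",s,allow_pickle=True)
im=s["color"].copy()
for p in ((.5275,.077,.041),(.5275+.037*.9026,.077+.037*.4305,.0035)):
    u=proj(s,p);print(u);cv2.circle(im,tuple(int(v) for v in u),3,(255,0,0),-1)
cv2.imwrite("pics/w1.png",im[:,:,::-1])
E
```

```text
[0.51923611 0.09353899 0.24960796] [-1.79999084e+02  2.61948884e-02  2.54414806e+01] shares [0.0004 0.0231 0.087 ]
[343.78799519 191.46539821]
[342.32630982 144.87928824]
```

View pics/w1.png

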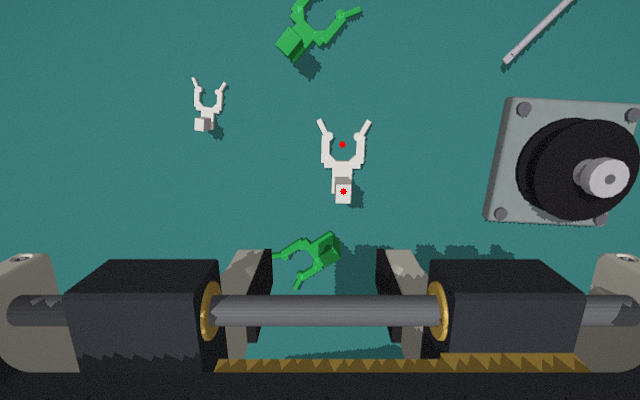

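The wrist view shows the white clip upright in the picture, tab top at about (344,191) and tips at (321,122) and (369,123), matching my projected points; the axle head is at (609,179).

```bash
python3 - <<'E'
from h import *
s=np.load("w1.npy",allow_pickle=True).item()
tb=ray(s,(343.5,191.5),.041);tp=(ray(s,(321,122),.0035)+ray(s,(369,123),.0035))/2
d=tp-tb;print(tb,np.degrees(np.arctan2(d[1],d[0])),np.linalg.norm(d[:2]),"head",ray(s,(609,179),.075))
E
python3 go.py "[.5275,.077,.09]"
```

```text
[0.52735877 0.07722092 0.041     ] 23.052373444039457 0.058379893085543255 head [ 0.63460772 -0.10261297  0.075     ]
[0.51904851 0.09416061 0.24990212] [-1.79994545e+02 -5.81151973e-03  2.55104789e+01] shares [0.0003 0.0239 0.1999]
```

Emit:
send_rows([
  [[0,0.0235,0.03],0],
  [[0,0.0235,0.08],0],
  [[0,0.0235,0.12],0],
  [[0,0.0235,0.15],0],
  [[0,0.0235,0.16],0],
])

```text
clock: 2.63
tool_pos: [0.5251, 0.0773, 0.1188]
orientation: [-180.0, 0.3, 25.6]
force: [0.1, -0.5, -0.3]
opening: 0.0526
gripper_force: 0.0
```

```bash
python3 go.py "[.5274,.0771,.0765]"
```

```text
[0.52512705 0.07731071 0.11878498] [-179.98089273    0.26754879   25.59340525] shares [0.0024 0.0015 0.0529]
```

Emit:
send_rows([
  [[0,0,0.03],0],
  [[0,0,0.05],0],
  [[0,0,0.055],0],
  [[0,0,0.055],0],
  [[0,0,0.055],0],
])

```text
clock: 3.05
tool_pos: [0.5279, 0.0778, 0.079]
orientation: [180.0, -0.1, 25.6]
force: [0.7, -0.2, -0.2]
opening: 0.0525
gripper_force: 0.0
```

```bash
python3 go.py "[.5274,.0771,.0765]"
```

```text
[0.52794005 0.07778872 0.07903881] [ 1.79987478e+02 -8.28109591e-02  2.56107384e+01] shares [-0.001   0.0005  0.0032]
```

Good; close the gripper.

Emit:
send_rows([
  [[0,0,0.002],0],
  [[0,0,0.002],0],
  [[0,0,0.002],0],
  [[0,0,0.002],0],
  [[0,0,0.002],0],
], gripper=0)

```text
clock: 3.47
tool_pos: [0.5275, 0.0769, 0.0766]
orientation: [180.0, -0.0, 25.5]
force: [0.5, -0.1, 0.4]
opening: 0.0248
gripper_force: 0.0
```

Emit:
send_rows([
  [[0,0,0],0],
  [[0,0,0],0],
  [[0,0,0],0],
  [[0,0,0],0],
  [[0,0,0],0],
])

```text
clock: 3.88
tool_pos: [0.5274, 0.0769, 0.0763]
orientation: [180.0, -0.0, 25.5]
force: [-1.8, -0.3, 2.7]
opening: 0.0141
gripper_force: 30.0
```

Emit:
send_rows([
  [[0,0,-0.03],0],
  [[0,0,-0.07],0],
  [[0,0,-0.1],0],
  [[0,0,-0.11],0],
  [[0,0,-0.11],0],
])

```text
clock: 4.3
tool_pos: [0.5284, 0.0774, 0.1664]
orientation: [-180.0, -0.3, 25.5]
force: [0.4, 0.1, -0.5]
opening: 0.0135
gripper_force: 30.0
```

```bash
python3 go.py "[.5429,-.1454,.16]"
```

```text
[0.52835035 0.07741614 0.16639882] [-179.99496393   -0.25746618   25.5454868 ] shares [-0.1037  0.2591  0.008 ]
```

Emit:
send_rows([
  [[-0.015,0.037,0],0],
  [[-0.031,0.078,0],0],
  [[-0.047,0.118,0],0],
  [[-0.063,0.158,0],0],
  [[-0.079,0.198,0],0],
])

```text
clock: 4.72
tool_pos: [0.5376, -0.0947, 0.1626]
orientation: [-179.9, 0.1, 25.6]
force: [1.2, 1.0, -0.8]
opening: 0.014
gripper_force: 30.0
```

Emit:
send_rows([
  [[-0.013,0.032,0],0],
  [[-0.022,0.055,0],0],
  [[-0.025,0.061,0],0],
  [[-0.025,0.061,0],0],
  [[-0.025,0.061,0],0],
])

```text
clock: 5.13
tool_pos: [0.5409, -0.1459, 0.163]
orientation: [-179.9, 0.1, 25.5]
force: [-0.2, 1.8, -1.0]
opening: 0.0137
gripper_force: 30.0
```

```bash
python3 go.py "[.5429,-.1454,.16]"; python3 - <<'E'
from h import *
o=ctrl.get_obs();p=o["tool_pos"];y=np.radians(o["orientation"][2]);d=np.array([np.cos(y),np.sin(y),0])
s=ctrl.snapshot("wrist");np.save("w2.npy",s,allow_pickle=True)
im=s["color"].copy()
u0=p[2]-.0763
tab=np.array([p[0],p[1],u0+.041]);thr=np.array([p[0],p[1],u0+.0035])+.037*d
for q in (tab,thr,(.635,-.1015,.075)):
    u=proj(s,q);print(u);cv2.circle(im,tuple(int(round(v)) for v in u),2,(255,0,0),-1)
cv2.imwrite("pics/w2.png",im[:,:,::-1])
E
```

```text
[ 0.54091194 -0.14585916  0.16298271] [-1.79946375e+02  8.86969189e-02  2.54726570e+01] shares [0.0025 0.0006 0.0037]
[322.82242865 298.52175138]
[323.11991292 191.17291917]
[324.11138711  47.67196953]
```

View pics/w2.png

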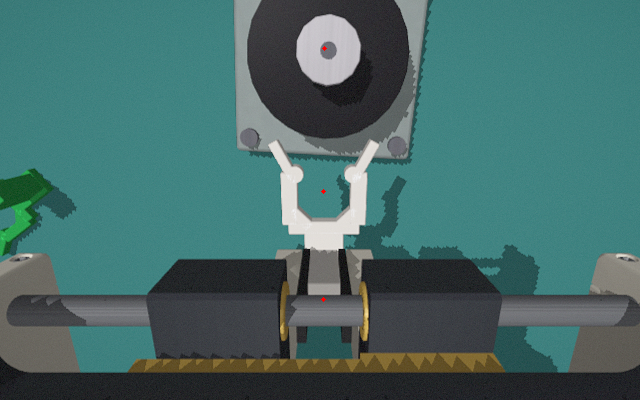

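The clip is held square, with its bump pair at (294,174) and (354,174) and its tips at (272,143) and (376,144). The axle head centre is at about (328.5,50), slightly right of my estimate.

```bash
python3 - <<'E'
from h import *
s=np.load("w2.npy",allow_pickle=True).item();o=ctrl.get_obs();p=o["tool_pos"];y=np.radians(o["orientation"][2])
d=np.array([np.cos(y),np.sin(y)]);e=np.array([np.sin(y),-np.cos(y)])
z=p[2]-.0763+.007
for n,uv,h in (("tipL",(272,143),z),("tipR",(376,144),z),("bumpL",(294,174),z),("bumpR",(354,174),z),("head",(328.5,50),.075)):
    q=ray(s,uv,h);g=q[:2]-p[:2];print(n,q,"tool x,y mm",g@d*1e3,g@e*1e3)
E
```

```text
tipL [ 0.58590813 -0.09816352  0.09401409] tool x,y mm 60.78953144002479 -23.297731983818085
tipR [ 0.60628441 -0.14191334  0.09401409] tool x,y mm 60.32070847116865 24.96219010234931
bumpL [ 0.57691747 -0.11333984  0.09401409] tool x,y mm 46.13596142670688 -13.478086936095302
bumpR [ 0.58924447 -0.13915104  0.09401409] tool x,y mm 46.13508341253629 15.125636792564286
head [ 0.63498394 -0.10384119  0.075     ] tool x,y mm 102.62653382333878 2.9765326584629617
```

Emit:
send_rows([
  [[0,0.0025,0.015],0],
  [[0,0.0025,0.035],0],
  [[0,0.0025,0.043],0],
  [[0,0.0025,0.043],0],
  [[0,0.0025,0.043],0],
])

```text
clock: 5.6
tool_pos: [0.5424, -0.147, 0.1297]
orientation: [-180.0, 0.1, 25.6]
force: [-0.2, 0.2, 0.8]
opening: 0.0136
gripper_force: 30.0
```

Emit:
send_rows([
  [[0.01,0,0],0],
  [[0.02,0,0],0],
  [[0.03,0,0],0],
  [[0.03,0,0],0],
  [[0.03,0,0],0],
])

```text
clock: 6.02
tool_pos: [0.5647, -0.137, 0.1299]
orientation: [180.0, -0.0, 25.6]
force: [0.0, 0.4, -0.6]
opening: 0.0137
gripper_force: 30.0
```

```bash
python3 - <<'E'
from h import *
o=ctrl.get_obs();p=o["tool_pos"];y=np.radians(o["orientation"][2])
print(p,o["orientation"],o["force"]);d=np.array([np.cos(y),np.sin(y),0]);e=np.array([np.sin(y),-np.cos(y),0])
s=ctrl.snapshot("wrist");save(s,"w3.png");c=ctrl.snapshot("scene");save(c,"s3.png",(200,140,300,215),6)
h=np.array([.635,-.1035,0])-p;print(h@d,h@e)
E
```

```text
[ 0.56471065 -0.13702321  0.12986331] [ 1.79993038e+02 -1.97061171e-02  2.55634413e+01] [ 0.03237503  0.40750402 -0.60779742]
0.07787419649683949 8.902025997936658e-05
```

View pics/s3.png

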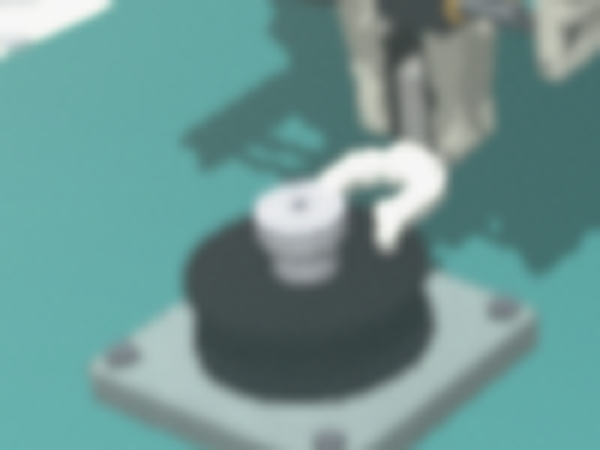

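View pics/w3.png

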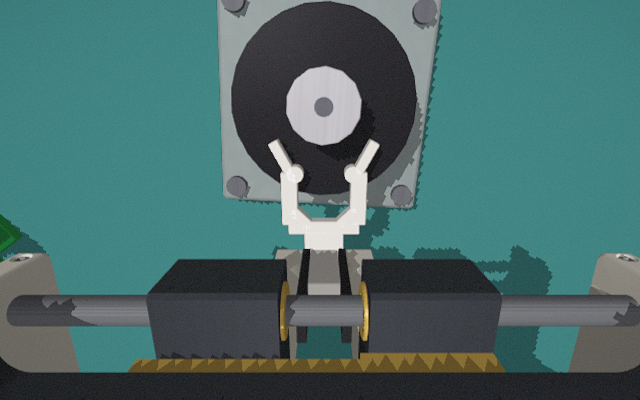

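Both pictures show the clip level at groove height and centred on the axle: head at (324,106), clip centre line at column 324. I push in next.

Emit:
send_rows([
  [[0.008,0,0.0015],0],
  [[0.016,0,0.0015],0],
  [[0.024,0,0.0015],0],
  [[0.03,0,0.0015],0],
  [[0.034,0,0.0015],0],
])

```text
clock: 6.53
tool_pos: [0.589, -0.1254, 0.1284]
orientation: [-180.0, 0.0, 25.5]
force: [-1.4, 0.1, -1.4]
opening: 0.0141
gripper_force: 30.0
```

Emit:
send_rows([
  [[0.004,0,0],0],
  [[0.008,0,0],0],
  [[0.012,0,0],0],
  [[0.016,0,0],0],
  [[0.017,0,0],0],
])

```text
clock: 6.95
tool_pos: [0.6017, -0.1196, 0.1287]
orientation: [180.0, -0.0, 25.6]
force: [0.5, -0.3, -0.1]
opening: 0.014
gripper_force: 30.0
```

```bash
python3 go.py "[.6016,-.1195,.129]"
```

```text
[ 0.60168225 -0.11955797  0.12872893] [ 1.79975556e+02 -4.87550578e-02  2.55534946e+01] shares [-0.0001 -0.0001 -0.0003]
```

Emit:
send_rows([
  [[0.001,0,0],0],
  [[0.0015,0,0],0],
  [[0.002,0,0],0],
  [[0.0025,0,0],0],
  [[0.0025,0,0],0],
])

```text
clock: 7.37
tool_pos: [0.6027, -0.119, 0.1286]
orientation: [180.0, -0.0, 25.5]
force: [-0.0, 0.4, -0.2]
opening: 0.0143
gripper_force: 30.0
```

```bash
python3 - <<'E'
from h import *
o=ctrl.get_obs();print(o["force"],o["tool_pos"])
w=ctrl.snapshot("wrist");c=ctrl.snapshot("scene")
a=w["color"][20:260,200:440];b=cv2.resize(c["color"][150:210,220:300],(480,360),interpolation=cv2.INTER_CUBIC)
a=cv2.resize(a,(360,360));cv2.imwrite("pics/c4.png",np.hstack([a,b[:,:420]])[:,:,::-1])
E
```

```text
[-0.0463442   0.36065675 -0.22001981] [ 0.60266059 -0.11897681  0.12860863]
```

View pics/c4.png

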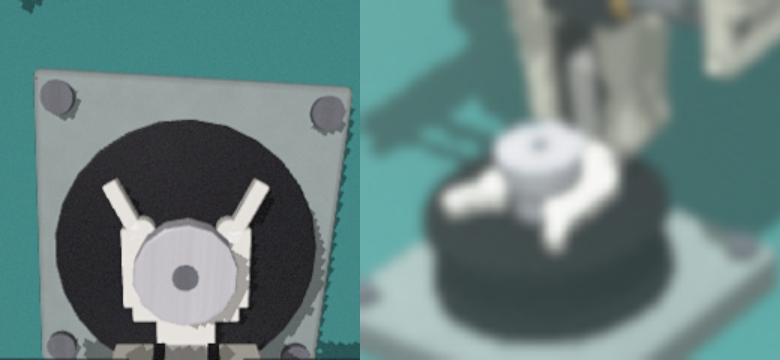

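The clip is round the axle with its arms past it, but there is no stop force yet, so I push on gently to the hard stop.

Emit:
send_rows([
  [[0.0007,0,0],0],
  [[0.0014,0,0],0],
  [[0.002,0,0],0],
  [[0.002,0,0],0],
  [[0.002,0,0],0],
])

```text
clock: 7.88
tool_pos: [0.6041, -0.1183, 0.1286]
orientation: [180.0, -0.0, 25.5]
force: [-0.1, 0.4, -0.8]
opening: 0.0142
gripper_force: 30.0
```

Emit:
send_rows([
  [[0.0007,0,0],0],
  [[0.0014,0,0],0],
  [[0.002,0,0],0],
  [[0.002,0,0],0],
  [[0.002,0,0],0],
])

```text
clock: 8.3
tool_pos: [0.6045, -0.118, 0.1284]
orientation: [-180.0, 0.1, 25.5]
force: [-4.3, -3.5, 2.0]
opening: 0.0142
gripper_force: 30.0
```

Emit:
send_rows([
  [[0.0007,0,0],0],
  [[0.0014,0,0],0],
  [[0.0014,0,0],0],
  [[0.0014,0,0],0],
  [[0.0014,0,0],0],
])

```text
clock: 8.72
tool_pos: [0.6046, -0.1179, 0.1282]
orientation: [-179.9, 0.2, 25.5]
force: [-5.9, -3.3, 4.1]
opening: 0.0132
gripper_force: 30.0
```

Hard stop reached: the tool no longer advances. I relax slightly, open and lift away.

Emit:
send_rows([
  [[-0.0015,0,0],0],
  [[-0.0015,0,0],0],
  [[-0.0015,0,0],0],
  [[-0.0015,0,0],0],
  [[-0.0015,0,0],0],
], gripper=0.6)

```text
clock: 9.13
tool_pos: [0.6059, -0.1174, 0.1287]
orientation: [180.0, -0.0, 25.5]
force: [-0.5, 1.2, -1.0]
opening: 0.0417
gripper_force: 0.0
```

Emit:
send_rows([
  [[0,0,-0.005],0],
  [[0,0,-0.03],0],
  [[0,0,-0.07],0],
  [[0,0,-0.11],0],
  [[0,0,-0.13],0],
])

```text
clock: 9.55
tool_pos: [0.6069, -0.1177, 0.237]
orientation: [179.9, -0.2, 25.6]
force: [1.2, -0.5, -0.0]
opening: 0.0524
gripper_force: 0.0
```

Emit:
send_rows([
  [[-0.03,0,0],0],
  [[-0.06,0,0],0],
  [[-0.06,0,0],0],
  [[-0.06,0,0],0],
  [[-0.06,0,0],0],
])

```text
clock: 9.97
tool_pos: [0.5626, -0.1383, 0.2331]
orientation: [180.0, -0.1, 25.5]
force: [0.7, -0.2, -0.5]
opening: 0.0526
gripper_force: 0.0
```

```bash
python3 - <<'E'
from h import *
o=ctrl.get_obs();print(o["force"],o["opening"])
w=ctrl.snapshot("wrist");c=ctrl.snapshot("scene");np.save("w5.npy",w,allow_pickle=True)
u=proj(w,(.635,-.1035,.06)).astype(int);print(u)
x0=max(0,min(440,u[0]-100));y0=max(0,min(200,u[1]-100));print(x0,y0)
a=w["color"][y0:y0+200,x0:x0+200];b=cv2.resize(c["color"][150:210,220:290],(420,360),interpolation=cv2.INTER_CUBIC)
cv2.imwrite("pics/c5.png",np.hstack([cv2.resize(a,(360,360)),b])[:,:,::-1])
E
```

```text
[ 0.65671693 -0.22705909 -0.46646857] 0.052609073331154076
[322  99]
222 0
```

View pics/c5.png

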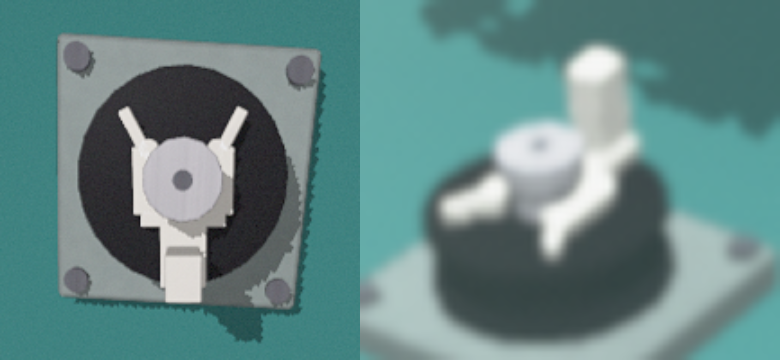

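The clip sits level round the axle, arms beyond it and tab free; a quick numeric check (tip ends at crop (122,110) and (241,110), head (182,180)).

```bash
python3 - <<'E'
from h import *
s=np.load("w5.npy",allow_pickle=True).item();U=lambda x,y:(222+x/1.8,y/1.8)
t=(ray(s,U(122,110),.0535)+ray(s,U(241,110),.0535))/2;h=ray(s,U(182,180),.075);tab=ray(s,U(184,279),.091)
y=np.radians(25.5);d=np.array([np.cos(y),np.sin(y),0]);e=np.array([np.sin(y),-np.cos(y),0])
print("tips-axis",(t-h)@d,(t-h)@e,"tab-axis",(tab-h)@d,(tab-h)@e)
E
```

```text
tips-axis 0.027094745807710034 -0.0002603117559951927 tab-axis -0.03579267969124549 0.0008107116435387054
```

Matches the nominal 28 and 37 mm within about 1 mm, so I hand in.

```bash
python3 -c "
from plant import ctrl
print(ctrl.close_job())"
```

```text
the job is handed in; nothing more can be done
None
```

The larger white clip is pushed to its hard stop in the groove and released, about 1 mm off centre by the last picture. The small clip was not touched; I handed the job in at about 10 s, and it returned no verdict.

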